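Sort cleaned dental items into their packing trays

TASK

The four things lying loose on the grey mats beside the trays (two small glass dishes, a bur stand and a syringe) have to be sorted for packing: put each one into the steel tray that already holds one of its own kind. Each must stand or lie the right way up, flat on the tray floor, not on top of anything or on the rim, and the things already in the trays must be left where they are.

Things in the scene. Friction and masses are not known exactly. Their poses are not given: they have to be found in the camera images.
- tray_dishes: shallow plain stainless tray, fixed, 108 mm (x) by 140 mm (y), 15 mm high; origin at the centre of its underside; floor top at z = 3 mm, inside 102 mm (x) by 134 mm (y), walls 3 mm thick; all three trays are the same, this one already holds a glass dish towards its -y (right) end. Shelf board overhead: front edge x = 0.60 m, z 0.24 to 0.26 m; keep the wrist in front of it
- tray_burs: shallow plain stainless tray, fixed, 108 mm (x) by 140 mm (y), 15 mm high; origin at the centre of its underside; floor top at z = 3 mm, inside 102 mm (x) by 134 mm (y), walls 3 mm thick; all three trays are the same, this one already holds a bur stand towards its +y (left) end
- tray_syringes: shallow plain stainless tray, fixed, 108 mm (x) by 140 mm (y), 15 mm high; origin at the centre of its underside; floor top at z = 3 mm, inside 102 mm (x) by 134 mm (y), walls 3 mm thick; all three trays are the same, this one already holds a syringe towards its -y (right) end
- dish_in_tray: small white glass mixing dish, faceted and almost round, 32 mm across, 22 mm high, the one already in its tray, stays there; origin at the centre of its underside, z up; grasp it across any of its width
- burs_in_tray: blue bur stand, a block 30 mm (its x) by 62 mm (its y) and 22 mm high with thin burs standing up to 40 mm, the one already in its tray, stays there; origin at the centre of its underside, z up; grasp the block across its 30 mm
- syringe_in_tray: white syringe lying flat, 86 mm long along its own y, barrel 14 mm wide (x) and 14 mm high, end flange 26 mm wide near y = -27 mm, the one already in its tray, stays there; the plunger does not move; origin under the middle of its length, z up; grasp the barrel across its x, at or a little to +y of the origin
- dish_1: small white glass mixing dish, faceted and almost round, 32 mm across, 22 mm high, one of the four things loose on the thin grey mats (top at z = 1.5 mm) on the desk beside the trays, to be sorted; origin at the centre of its underside, z up; grasp it across any of its width
- dish_2: small white glass mixing dish, faceted and almost round, 32 mm across, 22 mm high, one of the four things loose on the thin grey mats (top at z = 1.5 mm) on the desk beside the trays, to be sorted; origin at the centre of its underside, z up; grasp it across any of its width
- burs: blue bur stand, a block 30 mm (its x) by 62 mm (its y) and 22 mm high with thin burs standing up to 40 mm, one of the four things loose on the thin grey mats (top at z = 1.5 mm) on the desk beside the trays, to be sorted; origin at the centre of its underside, z up; grasp the block across its 30 mm
- syringe: white syringe lying flat, 86 mm long along its own y, barrel 14 mm wide (x) and 14 mm high, end flange 26 mm wide near y = -27 mm, one of the four things loose on the thin grey mats (top at z = 1.5 mm) on the desk beside the trays, to be sorted; the plunger does not move; origin under the middle of its length, z up; grasp the barrel across its x, at or a little to +y of the origin

How it is judged:
At the end, for the whole second after the job is handed in: Both loose dishes, the bur stand and the syringe are each in the tray of their kind, with the three already there: origins within 51 mm (x) and 67 mm (y) of the tray centre and under 8 mm above its underside, upright within 0.15 rad, at rest (x of dish_1 in the frame of tray_dishes between -0.051 and 0.051 m and y of dish_1 in the frame of tray_dishes between -0.067 and 0.067 m and z of dish_1 in the frame of tray_dishes between -0.003 and 0.008 m and angle between each of dish_1, dish_2, burs, syringe, dish_in_tray, burs_in_tray, syringe_in_tray's own z axis and vertical below 0.15 rad and linear speed of each of dish_1, dish_2, burs, syringe, dish_in_tray, burs_in_tray, syringe_in_tray below 0.02 m/s and x of dish_2 in the frame of tray_dishes between -0.051 and 0.051 m and y of dish_2 in the frame of tray_dishes between -0.067 and 0.067 m and z of dish_2 in the frame of tray_dishes between -0.003 and 0.008 m and x of burs in the frame of tray_burs between -0.051 and 0.051 m and y of burs in the frame of tray_burs between -0.067 and 0.067 m and z of burs in the frame of tray_burs between -0.003 and 0.008 m and x of syringe in the frame of tray_syringes between -0.051 and 0.051 m and y of syringe in the frame of tray_syringes between -0.067 and 0.067 m and z of syringe in the frame of tray_syringes between -0.003 and 0.008 m and x of dish_in_tray in the frame of tray_dishes between -0.051 and 0.051 m and y of dish_in_tray in the frame of tray_dishes between -0.067 and 0.067 m and z of dish_in_tray in the frame of tray_dishes between -0.003 and 0.008 m and x of burs_in_tray in the frame of tray_burs between -0.051 and 0.051 m and y of burs_in_tray in the frame of tray_burs between -0.067 and 0.067 m and z of burs_in_tray in the frame of tray_burs between -0.003 and 0.008 m and x of syringe_in_tray in the frame of tray_syringes between -0.051 and 0.051 m and y of syringe_in_tray in the frame of tray_syringes between -0.067 and 0.067 m and z of syringe_in_tray in the frame of tray_syringes between -0.003 and 0.008 m); the robot touches nothing.
It fails at once if a thing that was already in a tray is shifted by more than 15 mm (distance of any of dish_in_tray, burs_in_tray, syringe_in_tray from where it was at the start of the episode above 0.015 m).
It also fails if it takes over 99 s, if anything falls off the work surface, if the arm or the gripper's body presses on something with over 40 N, if the wrist force passes 120 N, or if a joint passes its speed limit or range.

ROBOT

A 6-joint arm with a two-finger parallel gripper is mounted at the origin on a cart in front of the work surface, level with it; the furniture and walls round the work are solid. World frame = base frame: x ahead of the robot, y to its left, z up, the work surface at z = 0. Lengths are in m, angles in rad, forces in N, time in s.
With the tool pointing down it reaches from about 0.4 to 0.925 m from the base axis. Payload 3.4 kg.
Tool frame: the origin (TCP) lies midway between the tips of the shut fingers; the grasp point (between the pads) lies 19 mm behind it; z points along the fingers, y is the line along which they close (so a half turn about z gives the same grasp; the last joint's range is limited). The gripper opens to 85 mm and grips with 20 to 120 N. Pads are 22 mm wide; open, the fingers measure 114 mm over their backs; the gripper's body (76 mm by 85 mm) begins 54 mm behind the grasp point. The pads swing forward as they close: fully open they stand 13 mm farther back than shut.
Start: joints at [1.101, 0.307, 1.506, -0, 1.328, -0.073], TCP at [0.222, 0.531, 0.2] pointing down, gripper open.
Joint ranges: [-3.12, 3.12], [-1.05, 2.28], [0.14, 2.33], [-1.42, 4.57], [0.1, 2.73], [-2.68, 2.68]. Speed limits (rad/s): [2.57, 2.57, 3.14, 3.14, 3.14, 3.14].

INTERFACE

Orientations are given as a unit quaternion [x, y, z, w].
In Python, from cell import manip gives the robot as it stands.
- The arm moves only by the tool step_arm, never from a script. Its argument "deltas" is a list of rows, each a list of 3 entries, a list of its own where there are three numbers: the shift along the tool's x, y, z in m, then the turn, a rotation vector about the tool's x, y, z in degrees, then the opening, from 0 (shut) to 1 (fully open). In form: [[[tx, ty, tz], [wx, wy, wz], hand], ...]. A call has 1 to 12 rows; each row shifts and turns the commanded pose from where the row before left it, along the tool's axes as they then stand; what a row does not reach is not made up. A row lasts 1/8 s, in which the tool goes at most 62.5 mm and 10.7 degrees, less where a joint would pass 70% of its speed; a pose out of reach is approached as far as the arm can. A call with a gripper value outside its range is refused whole. The fingers move at their own pace and stop on an object; "force" is the grip in N (left out, the last holds). Time passes only in rows, so rows that do not move let the fingers close. It gives the time, the measured TCP pose, the force, the opening and the grip force at its end, in the units of the state.
- manip.read_state(): the state, without advancing time (a new reading comes with each control period).
- manip.get_image(name): name is "scene" or "top"; returns the picture (420x560x3 uint8, red, green, blue); there is no depth.
- manip.get_calibration(name): a dict with "K" (3x3 intrinsics, pixels), "eye" and "attitude" of the camera in the world. Camera axes: x right, y down, z forward; pixel columns grow to the right and rows downward; lengths in m; the calibration is good to about 2 mm. A picture is of the moment at which its call begins. get_calibration takes no time and is no camera call.
- manip.sign_off(): hands the job in; it is judged then, once.
The state is a dict: "t": time; "joint_pos": joint angles; "qvel": joint speeds; "joint_efforts": joint torques, N m; "tool_pos": TCP position; "tcp_rot": TCP orientation; "wrist_force": force on the tool from outside, world axes, zero at the start; "torque": the same for the moment, N m; "width": finger opening in m; "finger_force": force on a finger pad.
Only numpy, scipy, OpenCV 4.12 (cv2) and the standard library are available. Lean on these libraries where they do the work, as an engineer would, in place of code of your own. Each camera call takes 0.05 s, during which the arm holds its last target. There are 200 camera calls.

## Working session

There is one attempt and no reset: what is moved stays moved. The work goes in short steps, Python scripts to look and compute and a tool call to move; the robot and the scene stay as the last step left them, time stands still between calls to the robot, and variables do not carry over. Pictures are saved under pics/ and viewed, at most 14 in all, crops included, and the job is handed in when it is done.

Besides the shell and the picture viewer there is one more tool, called by a JSON object that holds its "op" and its "data", one argument or row to a line. step_arm: Moves the arm, as the interface text tells. Its arguments: {"type":"object","properties":{"deltas":{"type":"array","items":{"type":"array"}},"force":{"type":"number"}},"required":["deltas"]}

```bash
mkdir -p pics; cat > h.py <<'E'
import numpy as np, cv2
from cell import manip
from scipy.spatial.transform import Rotation as R
def snap(cam,name):
    im=manip.get_image(cam); cv2.imwrite('pics/'+name,im[:,:,::-1]); return im
def cam(name):
    c=manip.get_calibration(name); a=np.array(c['attitude'],float)
    M=a if a.shape==(3,3) else R.from_quat(a).as_matrix()
    return np.array(c['K']),np.array(c['eye']),M
def px2w(name,u,v,z):
    K,e,M=cam(name); d=M@np.linalg.inv(K)@[u,v,1.]; return e+d*(z-e[2])/d[2]
def w2px(name,p):
    K,e,M=cam(name); q=K@M.T@(np.array(p)-e); return q[:2]/q[2]
E
python3 - <<'E'
from h import *
for c in('top','scene'):
    snap(c,c+'0.png'); print(manip.get_calibration(c))
print(manip.read_state())
E
```

```text
{'K': array([[396.26801803,   0.        , 276.13884559],
       [  0.        , 396.26801803, 209.95697572],
       [  0.        ,   0.        ,   1.        ]]), 'eye': array([0.35039029, 0.02001388, 1.05246676]), 'attitude': array([-0.69868323,  0.71034343, -0.05792536,  0.06243888])}
{'K': array([[477.89485171,   0.        , 285.02902264],
       [  0.        , 477.89485171, 207.81098609],
       [  0.        ,   0.        ,   1.        ]]), 'eye': array([-0.17696701, -0.75925999,  0.62086537]), 'attitude': array([ 0.81417873, -0.3009288 ,  0.17420017, -0.46498296])}
{'t': 0.1, 'joint_pos': array([ 1.10149559e+00,  3.07458738e-01,  1.50753229e+00, -8.92712340e-06,
        1.32836543e+00, -7.35191900e-02]), 'qvel': array([-1.03813929e-03, -1.59950040e-03, -2.36196161e-03, -1.80059366e-03,
       -3.75057640e-04,  8.76932661e-05]), 'joint_efforts': array([ 5.68538489e-04, -4.58529425e+01, -2.52608246e+01,  1.48534145e-04,
        5.70129720e-03,  3.39493238e-05]), 'tool_pos': array([0.22141413, 0.52994062, 0.19889972]), 'tcp_rot': array([ 1.96600578e-01,  9.80483266e-01, -8.50780686e-04, -2.32255738e-04]), 'wrist_force': array([-0.44775604,  0.09279313,  0.9368032 ]), 'torque': array([-0.01673302, -0.02891289,  0.01141366]), 'finger_force': 0.0, 'width': 0.08536323430395253}
```

View pics/top0.png

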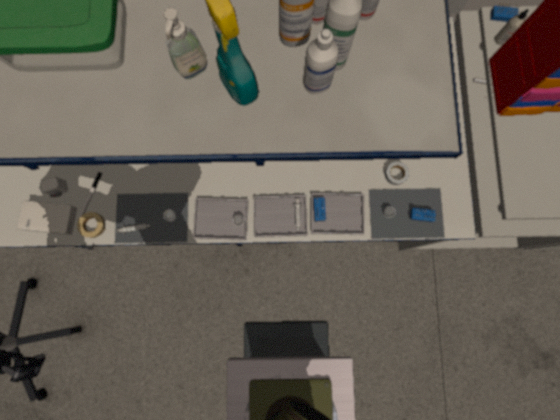

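View pics/scene0.png

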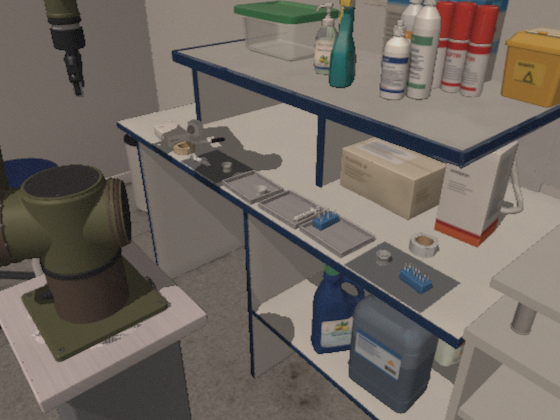

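The top view shows the left mat with the syringe (~133,228) and a dish (~169,215). The trays run dishes (220,215), syringes (280,213), burs (337,212). The right mat has a dish (~390,211) and burs (~423,214). I'll enlarge these.

```bash
python3 - <<'E'
from h import *
t=cv2.imread('pics/top0.png'); s=cv2.imread('pics/scene0.png')
f=lambda im,u,v,w,h,k:cv2.resize(im[v:v+h,u:u+w],None,fx=k,fy=k,interpolation=cv2.INTER_CUBIC)
a=f(t,105,185,100,66,8); b=f(t,360,180,100,66,8)
cv2.imwrite('pics/c1.png',np.clip(f(t,105,185,93,66,8)[:,:]*1.6,0,255)); cv2.imwrite('pics/c2.png',np.clip(f(t,362,182,93,66,8)*1.6,0,255))
cv2.imwrite('pics/c3.png',np.clip(f(t,190,185,180,60,4.4)*1.5,0,255))
for n,u,v,z in[('traydish',220,216,.015),('traysyr',280,214,.015),('traybur',337,212,.015),('dishin',238,218,.015),('d',169,215,.015),('d2',390,211,.015),('burs',423,214,.02),('syr',133,228,.01)]: print(n,px2w('top',u,v,z).round(3))
print(w2px('top',[.22,.53,.2]),w2px('scene',[.22,.53,.2]),w2px('top',[0,0,0]))
E
```

```text
traydish [0.515 0.174 0.015]
traysyr [0.518 0.015 0.015]
traybur [ 0.521 -0.136  0.015]
dishin [0.509 0.127 0.015]
d [0.52  0.31  0.015]
d2 [ 0.521 -0.276  0.015]
burs [ 0.511 -0.361  0.02 ]
syr [0.488 0.406 0.01 ]
[ 34.07325394 345.99099205] [ 82.64009969 108.46505164] [289.81758853 422.09023129][ WARN:0@0.450] global loadsave.cpp:1063 imwrite_ Unsupported depth image for selected encoder is fallbacked to CV_8U.
```

View pics/c1.png

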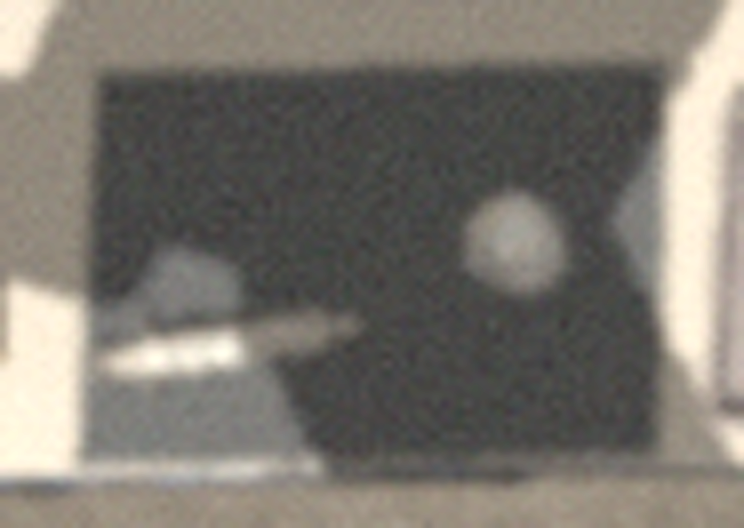

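View pics/c2.png

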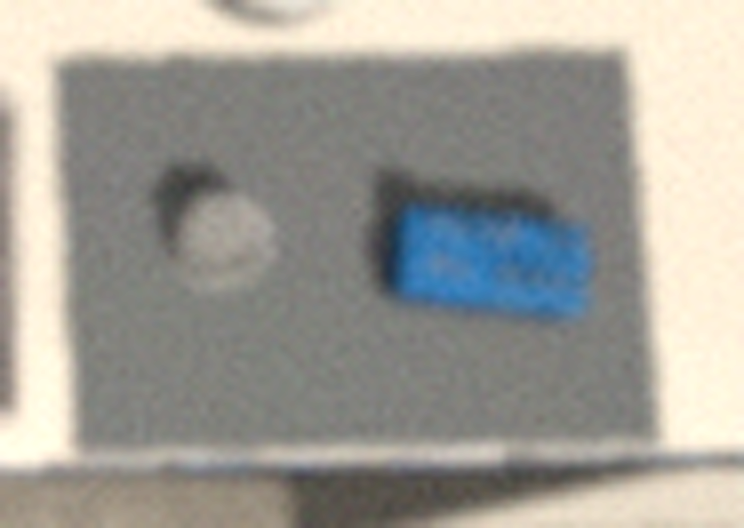

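View pics/c3.png

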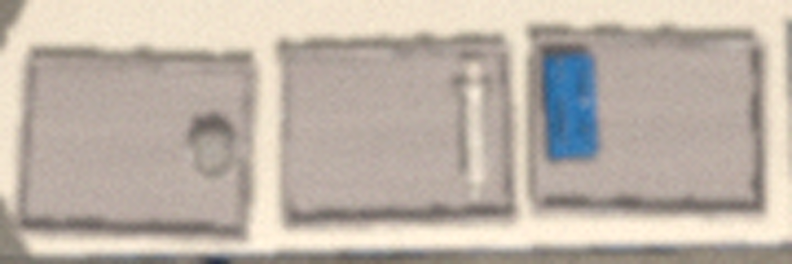

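The crops show the syringe running from crop c1 (98,360) to (365,322), with the flange end unclear. The dishes are at c1 (515,243) and c2 (225,240). The burs corners are at c2 (398,205), (592,222), (585,318) and (395,300). Next is one contrast-enhanced view of the syringe.

```bash
python3 - <<'E'
from h import *
# average several frames for noise
def avg(c,n=8): return np.mean([manip.get_image(c).astype(float) for _ in range(n)],0)[:,:,::-1]
t=avg('top'); s=avg('scene'); np.save('t.npy',t); np.save('s.npy',s)
def f(im,u,v,w,h,k):
    c=im[v:v+h,u:u+w]; c=255*(np.clip(c,0,None)/c.max())**.6
    return cv2.resize(c,None,fx=k,fy=k,interpolation=cv2.INTER_CUBIC)
a=f(t,112,210,48,28,16)[:, :768]; b=f(s,180,138,76,48,10)
b=cv2.resize(b,(760,480))[:,:]; c=np.zeros((600,768,3)); 
a=f(t,112,212,48,24,10); b=f(s,186,144,64,36,10)
c[:240,:480]=a; c[240:600,:640]=b
cv2.imwrite('pics/c4.png',np.clip(c,0,255).astype(np.uint8))
T=lambda x,y,ox,oy,k:(ox+(x+.5)/k-.5,oy+(y+.5)/k-.5)
def P(n,l,ox,oy,k,z):
    for x,y in l: print(n,px2w('top',*T(x,y,ox,oy,k),z).round(4))
P('dishL',[(515,243)],105,185,8,.0235)
P('syr',[(98,360),(365,322)],105,185,8,.01)
P('dishR',[(225,240)],362,182,8,.0235)
P('burs',[(398,205),(592,222),(585,318),(395,300)],362,182,8,.0235)
P('trayD',[(33,50),(252,56),(242,232),(22,222)],190,185,4.4,.015)
P('trayS',[(283,40),(503,42),(513,212),(288,218)],190,185,4.4,.015)
P('trayB',[(532,30),(757,38),(765,206),(534,205)],190,185,4.4,.015)
P('dishin',[(212,148)],190,185,4.4,.022)
P('syrin',[(470,55),(475,198)],190,185,4.4,.01)
P('bursin',[(547,55),(592,55),(597,157),(548,158)],190,185,4.4,.025)
P('matL',[(105,75),(660,68),(655,448),(85,455)],105,185,8,0)
P('matR',[(55,65),(628,50),(655,440),(80,440)],362,182,8,0)
E
```

```text
dishL [0.5191 0.3078 0.0235]
syr [0.4843 0.4491 0.01  ]
syr [0.4955 0.3608 0.01  ]
dishR [ 0.5181 -0.273   0.0235]
burs [ 0.5288 -0.3305  0.0235]
burs [ 0.522  -0.3936  0.0235]
burs [ 0.4903 -0.3887  0.0235]
burs [ 0.4973 -0.3272  0.0235]
trayD [0.5706 0.2362 0.015 ]
trayD [0.5645 0.1029 0.015 ]
trayD [0.4574 0.1092 0.015 ]
trayD [0.4656 0.2409 0.015 ]
trayS [0.5741 0.084  0.015 ]
trayS [ 0.5706 -0.0497  0.015 ]
trayS [ 0.4667 -0.0528  0.015 ]
trayS [0.4654 0.0817 0.015 ]
trayB [ 0.5777 -0.0676  0.015 ]
trayB [ 0.5703 -0.2039  0.015 ]
trayB [ 0.4678 -0.2033  0.015 ]
trayB [ 0.4707 -0.0655  0.015 ]
dishin [0.5074 0.1264 0.022 ]
syrin [ 0.5639 -0.0297  0.01  ]
syrin [ 0.4761 -0.0306  0.01  ]
bursin [ 0.56   -0.0753  0.025 ]
bursin [ 0.5595 -0.1023  0.025 ]
bursin [ 0.4976 -0.103   0.025 ]
bursin [ 0.4975 -0.0739  0.025 ]
matL [0.5832 0.4559 0.    ]
matL [0.5824 0.2668 0.    ]
matL [0.453  0.2656 0.    ]
matL [0.4538 0.4559 0.    ]
matR [ 0.5831 -0.226   0.    ]
matR [ 0.5848 -0.4202  0.    ]
matR [ 0.4522 -0.4178  0.    ]
matR [ 0.4554 -0.2273  0.    ]
```

View pics/c4.png

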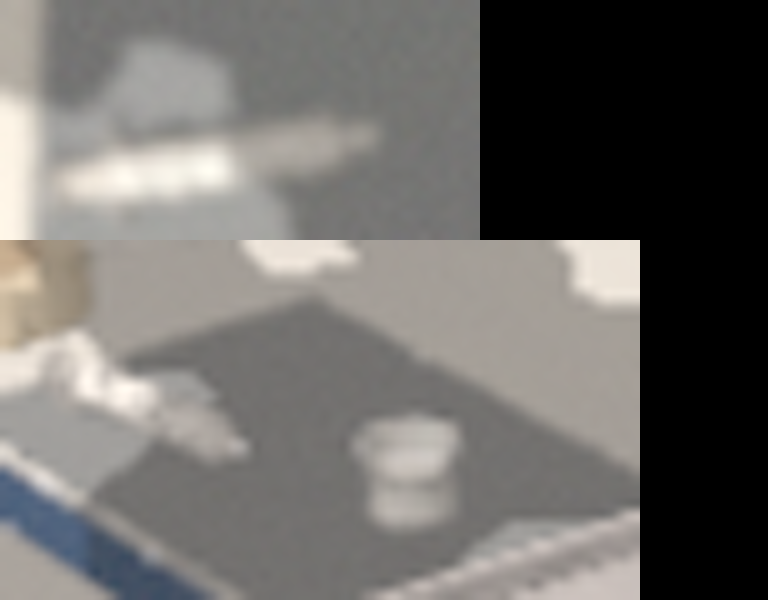

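```bash
python3 - <<'E'
from h import *
t=np.load('t.npy'); s=np.load('s.npy')
L=np.array([.4843,.4491]);Rr=np.array([.4955,.3608]); c=(L+Rr)/2; d=(L-Rr)/np.linalg.norm(L-Rr); n=np.array([-d[1],d[0]])
print(c,d)
for nm,sg in(('flangeRight',-1),('flangeLeft',1)):
    for k in(-1,0,1):
        p=[*(c+sg*.027*d+k*.013*n),.008]
        a=w2px('top',p);b=w2px('scene',p); print(nm,((a-[112,212])*10).round(),((b-[186,144])*10+[0,240]).round())
# intensity along normals, width profile (local contrast) in top
g=t.mean(2).astype(np.float32)
for y in np.arange(-.045,.0451,.005):
    row=[]
    for x in np.arange(-.02,.0201,.004):
        u,v=w2px('top',[*(c+y*d+x*n),.008]); row.append(int(cv2.getRectSubPix(g,(1,1),(float(u),float(v)))[0,0]))
    print(round(y,3),row)
z=lambda im,u,v,w,h,k:cv2.resize(255*(np.clip(im[v:v+h,u:u+w],0,170)/170)**.7,None,fx=k,fy=k,interpolation=cv2.INTER_CUBIC)
q=np.zeros((600,800,3)); q[:250,:600]=cv2.resize(255*np.clip(t[220:235,125:161]-40,0,100)/100,(600,250),interpolation=cv2.INTER_CUBIC)
q[250:600]=cv2.resize(255*np.clip(s[148:169,184:232]-40,0,215)/215,(800,350),interpolation=cv2.INTER_CUBIC)
cv2.imwrite('pics/c5.png',q.astype(np.uint8))
E
```

```text
[0.4899  0.40495] [-0.12583213  0.99205155]
flangeRight [315.  91.] [236. 426.]
flangeRight [319. 139.] [203. 440.]
flangeRight [323. 187.] [169. 454.]
flangeLeft [113. 119.] [122. 376.]
flangeLeft [117. 167.] [ 88. 389.]
flangeLeft [120. 215.] [ 54. 402.]
-0.045 [44, 44, 44, 44, 45, 46, 45, 44, 43, 44, 44]
-0.04 [43, 44, 44, 45, 53, 61, 52, 45, 44, 45, 44]
-0.035 [43, 43, 43, 45, 57, 68, 55, 45, 44, 44, 44]
-0.03 [43, 43, 45, 50, 63, 74, 67, 50, 43, 44, 44]
-0.025 [43, 43, 44, 53, 72, 78, 73, 54, 45, 44, 44]
-0.02 [43, 43, 43, 52, 73, 81, 74, 57, 45, 46, 45]
-0.015 [44, 44, 44, 54, 73, 81, 73, 57, 54, 63, 65]
-0.01 [44, 45, 44, 53, 71, 80, 78, 70, 74, 77, 78]
-0.005 [51, 52, 53, 55, 73, 89, 94, 89, 80, 79, 79]
-0.0 [74, 74, 67, 65, 93, 126, 136, 109, 82, 78, 78]
0.005 [78, 78, 72, 69, 105, 143, 152, 111, 81, 78, 78]
0.01 [79, 77, 65, 63, 103, 138, 140, 109, 83, 78, 78]
0.015 [78, 76, 66, 65, 107, 141, 144, 114, 83, 78, 79]
0.02 [79, 76, 70, 69, 106, 138, 138, 104, 79, 77, 79]
0.025 [75, 69, 63, 71, 111, 146, 146, 104, 74, 77, 78]
0.03 [66, 73, 75, 80, 111, 142, 137, 103, 84, 80, 79]
0.035 [56, 71, 78, 76, 97, 131, 126, 94, 81, 78, 78]
0.04 [53, 71, 77, 71, 86, 116, 111, 85, 78, 78, 78]
0.045 [70, 81, 82, 77, 82, 95, 93, 83, 79, 79, 78]
```

View pics/c5.png

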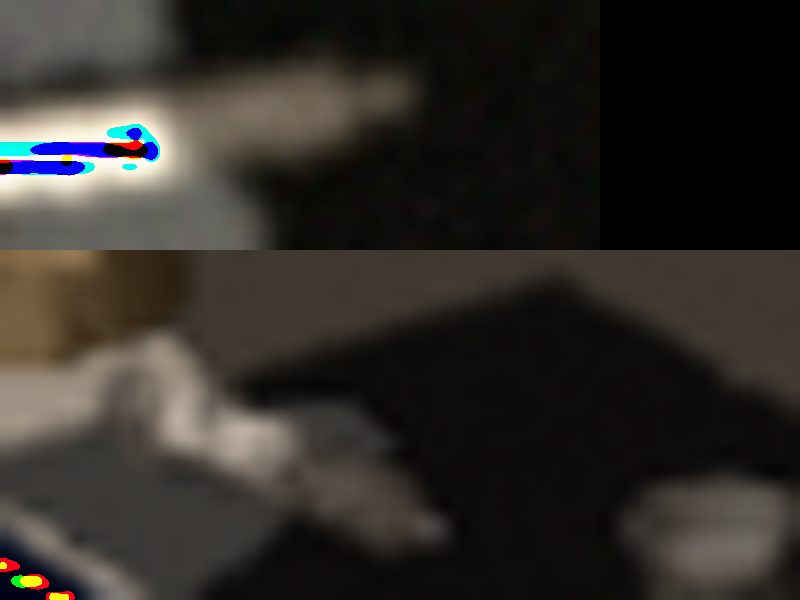

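The syringe's flange lies at its left (+y world) end and the nozzle is at the right, c5 (430,525). Its centre is (0.489,0.405) and the grasp line angle is 0.126. All sizes agree with those given, so I'll start moving.

```bash
cat > go.py <<'E'
import sys
from h import *
def go(x,y,z,a):
    s=manip.read_state(); q=R.from_quat(s['tcp_rot']); M=q.as_matrix(); p=np.array(s['tool_pos'])
    cur=np.arctan2(M[1,1],M[0,1]); da=(a-cur+np.pi/2)%np.pi-np.pi/2
    na=cur+da
    T=np.column_stack([[np.cos(na+np.pi/2),np.sin(na+np.pi/2),0],[np.cos(na),np.sin(na),0],[0,0,-1]])
    Y=T[:,1]; T[:,0]=np.cross(Y,T[:,2])
    rv=np.degrees((q.inv()*R.from_matrix(T)).as_rotvec())
    print('t',s['t'],'pos',p.round(4),'ang',round(cur,3),'j6',s['joint_pos'][5].round(2),'w',s['width'].round(4))
    print('turn',rv.round(2),'shift mm(after turn)',(T.T@(np.array([x,y,z])-p)*1000).round(1))
if __name__=='__main__': go(*map(float,sys.argv[1:5]))
E
python3 go.py .519 .308 .1 0; grep -v xx go.py >/dev/null
```

```text
Traceback (most recent call last):
  File "go.py", line 12, in <module>
    if __name__=='__main__': go(*map(float,sys.argv[1:5]))
                             ~~^^^^^^^^^^^^^^^^^^^^^^^^^^^
  File "go.py", line 10, in go
    print('t',s['t'],'pos',p.round(4),'ang',round(cur,3),'j6',s['joint_pos'][5].round(2),'w',s['width'].round(4))
                                                                                             ^^^^^^^^^^^^^^^^
AttributeError: 'float' object has no attribute 'round'
```

```bash
sed -i "s/s\['width'\].round(4)/round(s['width'],4)/" go.py
python3 go.py .519 .308 .1 0
```

```text
t 0.9 pos [0.2217 0.5305 0.1997] ang 1.175 j6 -0.07 w 0.0856
turn [ 0.   -0.   67.32] shift mm(after turn) [-222.5  297.3   99.7]
```

{"op": "step_arm", "data": {
  "deltas": [
    [[0,0,0],[0,0,9.6],1],
    [[0,0,0],[0,0,9.6],1],
    [[0,0,0],[0,0,9.6],1],
    [[0,0,0],[0,0,9.6],1],
    [[0,0,0],[0,0,9.6],1],
    [[0,0,0],[0,0,9.6],1],
    [[0,0,0],[0,0,9.7],1],
    [[0,0,0],[0,0,0],1]
  ],
  "force": 40
}}

```text
t: 1.9
tool_pos: [0.2217, 0.5306, 0.1997]
tcp_rot: [0.706, 0.708, 0.0, -0.0]
wrist_force: [-0.1, 0.2, -0.3]
width: 0.0857
finger_force: 0.0
```

{"op": "step_arm", "data": {
  "deltas": [
    [[-0.022,0.03,0.01],[0,0,0],1],
    [[-0.022,0.03,0.01],[0,0,0],1],
    [[-0.022,0.03,0.01],[0,0,0],1],
    [[-0.022,0.03,0.01],[0,0,0],1],
    [[-0.022,0.03,0.01],[0,0,0],1],
    [[-0.022,0.03,0.01],[0,0,0],1],
    [[-0.022,0.03,0.01],[0,0,0],1],
    [[-0.022,0.03,0.01],[0,0,0],1],
    [[-0.022,0.03,0.01],[0,0,0],1],
    [[-0.022,0.026,0.01],[0,0,0],1],
    [[0,0,0],[0,0,0],1]
  ]
}}

```text
t: 3.28
tool_pos: [0.5193, 0.3089, 0.0987]
tcp_rot: [0.707, 0.707, -0.001, 0.0]
wrist_force: [-0.2, -0.6, 0.4]
width: 0.0852
finger_force: 0.0
```

```bash
python3 go.py .519 .308 .005 0
```

```text
t 3.275 pos [0.5193 0.3089 0.0987] ang 0.0 j6 0.47 w 0.0852
turn [-0.04  0.05  0.02] shift mm(after turn) [-0.9 -0.3 93.7]
```

{"op": "step_arm", "data": {
  "deltas": [
    [[-0.001,0,0.03],[0,0,0],1],
    [[0,0,0.03],[0,0,0],1],
    [[0,0,0.02],[0,0,0],1],
    [[0,0,0.013],[0,0,0],1],
    [[0,0,0],[0,0,0],1],
    [[0,0,0],[0,0,0],0],
    [[0,0,0],[0,0,0],0],
    [[0,0,0],[0,0,0],0],
    [[0,0,0],[0,0,0],0],
    [[0,0,0],[0,0,0],0],
    [[0,0,0],[0,0,0],0],
    [[0,0,0],[0,0,0],0]
  ],
  "force": 40
}}

```text
t: 4.78
tool_pos: [0.5178, 0.3096, 0.0067]
tcp_rot: [0.707, 0.707, -0.0, -0.0]
wrist_force: [0.8, -0.2, 0.8]
width: -0.0001
finger_force: 0.0
```

The gripper closed on nothing, so I'll look.

```bash
python3 - <<'E'
from h import *
t=snap('top','a.png'); s=snap('scene','a2.png')
f=lambda im,u,v,w,h,k:cv2.resize(np.clip(im[v:v+h,u:u+w,::-1].astype(float)*1.8,0,255),None,fx=k,fy=k,interpolation=cv2.INTER_CUBIC)
q=np.zeros((600,800,3)); q[:300,:500]=f(t,120,180,100,60,5); q[300:,:500]=f(s,180,130,100,60,5)
cv2.imwrite('pics/a3.png',q.astype(np.uint8))
for z in(.0235,.0015): print(w2px('scene',[.519,.308,z]))
E
```

```text
[226.46873983 164.58960491]
[226.90588371 171.39601299]
```

View pics/a3.png

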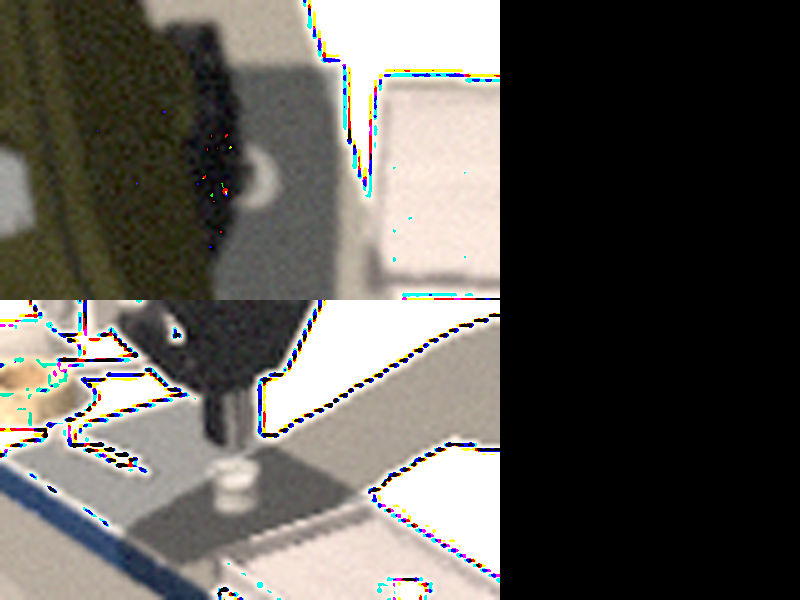

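```bash
python3 - <<'E'
from h import *
def avg(c,n=6): return np.mean([manip.get_image(c).astype(float) for _ in range(n)],0)[:,:,::-1]
t=avg('top'); s=avg('scene')
def f(im,u,v,w,h,k):
    c=cv2.resize(im[v:v+h,u:u+w],None,fx=k,fy=k,interpolation=cv2.INTER_LINEAR); return np.clip(255*(np.clip(c,0,255)/255)**.55,0,255)
q=np.zeros((600,800,3)); q[:,:400]=f(t,150,190,40,60,10); q[:,400:]=f(s,207,128,40,60,10)
p=manip.read_state()['tool_pos']; print(p)
for z in(p[2],.02,.04,.06,.1):
    a=w2px('top',[p[0],p[1],z]);b=w2px('scene',[p[0],p[1],z]); print(z,((a-[150,190])*10).round(),((b-[207,128])*10+[400,0]).round())
cv2.imwrite('pics/a4.png',q.astype(np.uint8))
E
```

```text
[0.51781567 0.30966383 0.00670975]
0.006709751283758995 [200. 264.] [591. 417.]
0.02 [186. 256.] [589. 376.]
0.04 [165. 244.] [585. 313.]
0.06 [143. 232.] [581. 250.]
0.1 [ 96. 205.] [572. 120.]
```

View pics/a4.png

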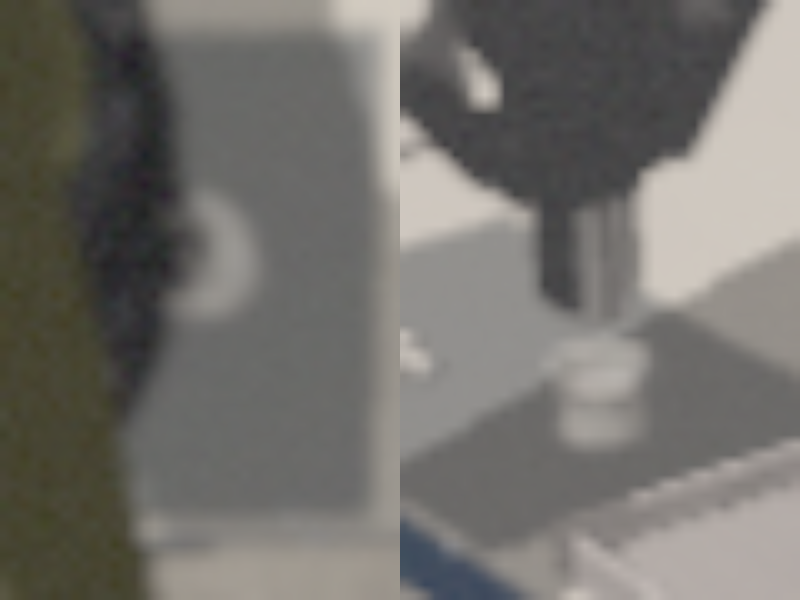

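The scene view shows the shut finger tips at crop row 315, which is z ≈ 0.04, although the reported z is 0.007. The dish at (600,390) is untouched. The reported height therefore seems biased by about +33 mm, so I'll open and go down gently, watching the force.

{"op": "step_arm", "data": {
  "deltas": [
    [[0,0,0],[0,0,0],1],
    [[0,0,0],[0,0,0],1],
    [[0,0,0],[0,0,0],1],
    [[0,0,0],[0,0,0],1],
    [[0,0,0],[0,0,0],1],
    [[0,0,0],[0,0,0],1],
    [[0,0,0.005],[0,0,0],1],
    [[0,0,0.005],[0,0,0],1],
    [[0,0,0],[0,0,0],1]
  ]
}}

```text
t: 6.6
tool_pos: [0.5172, 0.3094, -0.0041]
tcp_rot: [0.707, 0.707, -0.001, -0.0]
wrist_force: [0.0, -0.8, 0.5]
width: 0.0851
finger_force: 0.0
```

{"op": "step_arm", "data": {
  "deltas": [
    [[0,0,0.004],[0,0,0],1],
    [[0,0,0.004],[0,0,0],1],
    [[0,0,0],[0,0,0],1]
  ]
}}

```text
t: 6.98
tool_pos: [0.5174, 0.3095, -0.0118]
tcp_rot: [0.707, 0.707, -0.0, -0.0]
wrist_force: [0.1, 0.1, -0.2]
width: 0.0855
finger_force: 0.0
```

{"op": "step_arm", "data": {
  "deltas": [
    [[0,0,0.003],[0,0,0],1],
    [[0,0,0.003],[0,0,0],1],
    [[0,0,0],[0,0,0],1]
  ]
}}

```text
t: 7.35
tool_pos: [0.5175, 0.3095, -0.0176]
tcp_rot: [0.707, 0.707, -0.0, -0.0]
wrist_force: [0.0, 0.3, 0.2]
width: 0.0851
finger_force: 0.0
```

{"op": "step_arm", "data": {
  "deltas": [
    [[0,0,0.003],[0,0,0],1],
    [[0,0,0.003],[0,0,0],1],
    [[0,0,0],[0,0,0],1]
  ]
}}

```text
t: 7.72
tool_pos: [0.5175, 0.3095, -0.0236]
tcp_rot: [0.707, 0.707, -0.0, -0.0]
wrist_force: [0.6, 0.5, 1.5]
width: 0.0853
finger_force: 0.0
```

```bash
python3 - <<'E'
from h import *
print(manip.read_state())
t=snap('top','b.png').astype(float); s=snap('scene','b2.png').astype(float)
def f(im,u,v,w,h,k):
    c=cv2.resize(im[v:v+h,u:u+w,::-1],None,fx=k,fy=k,interpolation=cv2.INTER_LINEAR); return np.clip(255*(np.clip(c,0,255)/255)**.55,0,255)
q=np.zeros((600,800,3)); q[:,:400]=f(t,150,190,40,60,10); q[:,400:]=f(s,207,128,40,60,10)
cv2.imwrite('pics/b3.png',q.astype(np.uint8))
E
```

```text
{'t': 7.725, 'joint_pos': array([ 4.68984870e-01,  5.81870246e-01,  1.69397796e+00, -4.07393445e-05,
        8.66424602e-01,  4.68553764e-01]), 'qvel': array([ 0.00146551, -0.0034031 , -0.00406806, -0.00036919,  0.00441868,
        0.00154619]), 'joint_efforts': array([-8.72514385e-03, -5.37041938e+01, -1.64637995e+01, -5.45399689e-04,
       -2.88743031e-02, -2.37037602e-05]), 'tool_pos': array([ 0.51752055,  0.30951616, -0.02364204]), 'tcp_rot': array([ 7.06944972e-01,  7.07268472e-01, -3.28004097e-04, -9.11419594e-05]), 'wrist_force': array([0.60992674, 0.48766948, 1.51719689]), 'torque': array([ 0.02909004, -0.06686868,  0.01385324]), 'finger_force': 0.0, 'width': 0.08527318388060827}
```

View pics/b3.png

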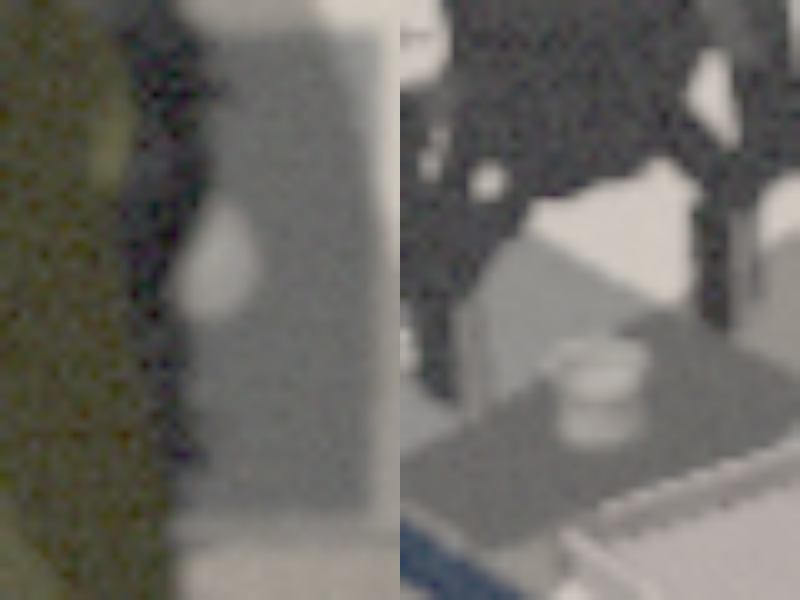

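The open finger tips flank the dish at rows 415 and 330, mean z ≈ 0.02. That confirms an offset of about 32 mm, with true z ≈ reported + 0.032. I'll go down another 3 mm and close.

{"op": "step_arm", "data": {
  "deltas": [
    [[-0.0015,0.0015,0.003],[0,0,0],1],
    [[0,0,0],[0,0,0],0],
    [[0,0,0],[0,0,0],0],
    [[0,0,0],[0,0,0],0],
    [[0,0,0],[0,0,0],0],
    [[0,0,0],[0,0,0],0],
    [[0,0,0],[0,0,0],0],
    [[0,0,0],[0,0,0],0]
  ],
  "force": 40
}}

```text
t: 8.82
tool_pos: [0.5194, 0.3082, -0.026]
tcp_rot: [0.707, 0.707, 0.0, 0.0]
wrist_force: [-0.7, 0.1, 5.0]
width: 0.0276
finger_force: 39.5
```

{"op": "step_arm", "data": {
  "deltas": [
    [[0,0,-0.02],[0,0,0],0],
    [[0,0,-0.03],[0,0,0],0],
    [[0,0,-0.03],[0,0,0],0],
    [[0,0,0],[0,0,0],0]
  ]
}}

```text
t: 9.32
tool_pos: [0.5213, 0.3092, 0.0558]
tcp_rot: [0.707, 0.707, 0.003, 0.001]
wrist_force: [-0.3, 0.3, 0.6]
width: 0.0276
finger_force: 39.5
```

```bash
python3 go.py .514 .217 .055 0
```

```text
t 9.325 pos [0.5213 0.3092 0.0558] ang 0.0 j6 0.47 w 0.0276
turn [ 0.27 -0.14  0.02] shift mm(after turn) [-92.2  -7.3   0.8]
```

{"op": "step_arm", "data": {
  "deltas": [
    [[-0.023,-0.002,0],[0,0,0],0],
    [[-0.023,-0.002,0],[0,0,0],0],
    [[-0.023,-0.002,0],[0,0,0],0],
    [[-0.023,-0.001,0],[0,0,0],0],
    [[0,0,0.025],[0,0,0],0],
    [[0,0,0.025],[0,0,0],0],
    [[0,0,0.015],[0,0,0],0],
    [[0,0,0.008],[0,0,0],0],
    [[0,0,0],[0,0,0],0]
  ]
}}

```text
t: 10.45
tool_pos: [0.5121, 0.2158, -0.0197]
tcp_rot: [0.707, 0.707, -0.0, -0.0]
wrist_force: [-0.5, -0.0, 0.0]
width: 0.0273
finger_force: 39.5
```

```bash
python3 go.py .514 .217 -.0235 0
```

```text
t 10.45 pos [ 0.5121  0.2158 -0.0197] ang 0.0 j6 0.32 w 0.0273
turn [-0.05  0.02  0.01] shift mm(after turn) [1.2 1.9 3.8]
```

{"op": "step_arm", "data": {
  "deltas": [
    [[0.001,0.001,0.002],[0,0,0],0],
    [[0,0,0.002],[0,0,0],0],
    [[0,0,0],[0,0,0],0]
  ]
}}

```text
t: 10.82
tool_pos: [0.5135, 0.2173, -0.023]
tcp_rot: [0.707, 0.707, 0.0, 0.0]
wrist_force: [0.7, -0.2, 0.7]
width: 0.0274
finger_force: 39.5
```

{"op": "step_arm", "data": {
  "deltas": [
    [[0,0,0],[0,0,0],0.55],
    [[0,0,0],[0,0,0],0.55],
    [[0,0,0],[0,0,0],0.55],
    [[0,0,0],[0,0,0],0.55],
    [[0,0,-0.02],[0,0,0],0.55],
    [[0,0,-0.03],[0,0,0],0.6],
    [[0,0,-0.03],[0,0,0],1],
    [[0,0,0],[0,0,0],1]
  ]
}}

```text
t: 11.82
tool_pos: [0.5155, 0.2179, 0.0591]
tcp_rot: [0.707, 0.707, 0.003, 0.001]
wrist_force: [-0.4, 0.6, -0.9]
width: 0.0848
finger_force: 0.0
```

```bash
python3 go.py .489 .400 .05 0.126
```

```text
t 11.825 pos [0.5155 0.2179 0.0591] ang 0.0 j6 0.32 w 0.0848
turn [ 0.31 -0.08 -7.2 ] shift mm(after turn) [184.   -3.4   9.1]
```

{"op": "step_arm", "data": {
  "deltas": [
    [[0,0,0],[0.3,-0.1,-7.2],1],
    [[0.036,-0.001,0],[0,0,0],1],
    [[0.037,-0.001,0],[0,0,0],1],
    [[0.037,-0.001,0],[0,0,0],1],
    [[0.037,0,0],[0,0,0],1],
    [[0.037,0,0],[0,0,0],1],
    [[0,0,0.03],[0,0,0],1],
    [[0,0,0.03],[0,0,0],1],
    [[0,0,0.015],[0,0,0],1],
    [[0,0,0],[0,0,0],1]
  ]
}}

```text
t: 13.08
tool_pos: [0.4856, 0.3981, -0.0203]
tcp_rot: [0.661, 0.75, -0.004, -0.002]
wrist_force: [-0.3, -0.2, 0.3]
width: 0.0855
finger_force: 0.0
```

```bash
python3 go.py .489 .400 -.027 0.126; python3 - <<'E'
from h import *
t=snap('top','d.png').astype(float); s=snap('scene','d2.png').astype(float)
def f(im,u,v,w,h,k):
    c=cv2.resize(im[v:v+h,u:u+w,::-1],None,fx=k,fy=k,interpolation=cv2.INTER_LINEAR); return np.clip(255*(np.clip(c,0,255)/255)**.55,0,255)
q=np.zeros((600,800,3)); q[:300]=f(t,110,190,160,60,5); q[300:]=f(s,180,130,160,60,5)
cv2.imwrite('pics/d3.png',q.astype(np.uint8))
E
```

```text
t 13.075 pos [ 0.4856  0.3981 -0.0203] ang 0.126 j6 0.49 w 0.0855
turn [-0.5   0.18 -0.01] shift mm(after turn) [1.4 3.6 6.7]
```

View pics/d3.png

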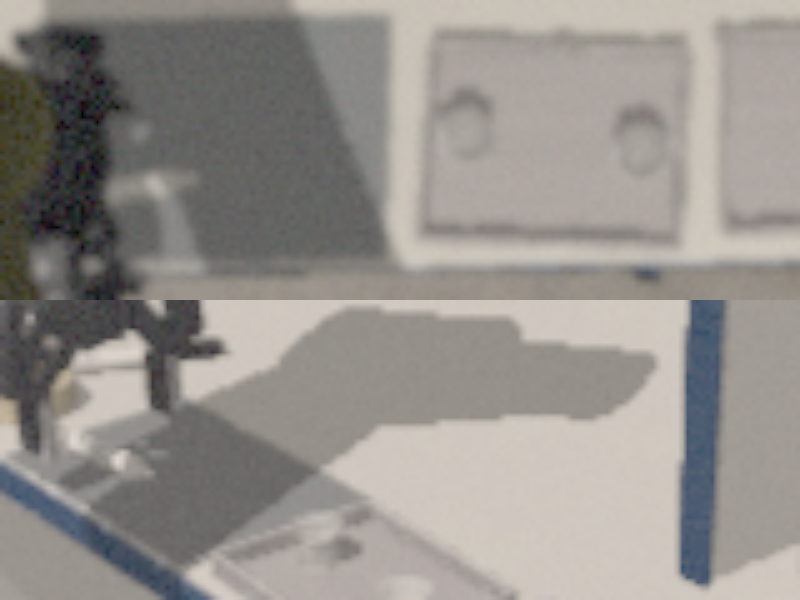

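Dish 1 stands in its tray at crop (465,130), and the fingers flank the syringe barrel. I'll grasp it now.

{"op": "step_arm", "data": {
  "deltas": [
    [[0.0015,0.003,0.003],[-0.5,0.2,0],1],
    [[0,0.0005,0.004],[0,0,0],1],
    [[0,0,0],[0,0,0],0],
    [[0,0,0],[0,0,0],0],
    [[0,0,0],[0,0,0],0],
    [[0,0,0],[0,0,0],0],
    [[0,0,0],[0,0,0],0],
    [[0,0,0],[0,0,0],0],
    [[0,0,0],[0,0,0],0],
    [[0,0,0],[0,0,0],0]
  ],
  "force": 40
}}

```text
t: 14.42
tool_pos: [0.4904, 0.4013, -0.0253]
tcp_rot: [0.661, 0.75, 0.002, 0.0]
wrist_force: [0.4, -0.5, 2.9]
width: 0.0123
finger_force: 40.5
```

{"op": "step_arm", "data": {
  "deltas": [
    [[0,0,-0.02],[0,0,0],0],
    [[0,0,-0.03],[0,0,0],0],
    [[0,0,-0.03],[0,0,0],0],
    [[0,0,0],[0,0,0],0]
  ]
}}

```text
t: 14.92
tool_pos: [0.4915, 0.4021, 0.0567]
tcp_rot: [0.661, 0.75, 0.004, 0.001]
wrist_force: [-0.8, -0.0, 0.5]
width: 0.0125
finger_force: 40.1
```

```bash
python3 go.py .521 .050 .05 1.5708
```

```text
t 14.925 pos [0.4915 0.4021 0.0567] ang 0.126 j6 0.49 w 0.0125
turn [  0.55   0.11 -82.78] shift mm(after turn) [ -29.5 -352.1    6.7]
```

{"op": "step_arm", "data": {
  "deltas": [
    [[0,0,0],[0,0,-9.2],0],
    [[0,0,0],[0,0,-9.2],0],
    [[0,0,0],[0,0,-9.2],0],
    [[0,0,0],[0,0,-9.2],0],
    [[0,0,0],[0,0,-9.2],0],
    [[0,0,0],[0,0,-9.2],0],
    [[0,0,0],[0,0,-9.2],0],
    [[0,0,0],[0,0,-9.2],0],
    [[0,0,0],[0,0,-9.2],0],
    [[0,0,0],[0,0,0],0]
  ]
}}

```text
t: 16.18
tool_pos: [0.4889, 0.4002, 0.0529]
tcp_rot: [0.001, 1.0, 0.0, 0.0]
wrist_force: [-0.2, -1.0, -0.8]
width: 0.0123
finger_force: 40.1
```

{"op": "step_arm", "data": {
  "deltas": [
    [[-0.003,-0.035,0],[0,0,0],0],
    [[-0.003,-0.035,0],[0,0,0],0],
    [[-0.003,-0.035,0],[0,0,0],0],
    [[-0.003,-0.035,0],[0,0,0],0],
    [[-0.003,-0.035,0],[0,0,0],0],
    [[-0.003,-0.035,0],[0,0,0],0],
    [[-0.003,-0.035,0],[0,0,0],0],
    [[-0.003,-0.035,0],[0,0,0],0],
    [[-0.003,-0.035,0],[0,0,0],0],
    [[-0.003,-0.035,0],[0,0,0],0],
    [[0,0,0],[0,0,0],0],
    [[0,0,0],[0,0,0],0]
  ]
}}

```text
t: 17.68
tool_pos: [0.5196, 0.0511, 0.0532]
tcp_rot: [0.001, 1.0, 0.001, 0.001]
wrist_force: [0.9, 0.1, -0.2]
width: 0.0123
finger_force: 40.1
```

```bash
python3 go.py .521 .050 -.0225 1.5708;python3 - <<'E'
from h import *
t=snap('top','e.png').astype(float); s=snap('scene','e2.png').astype(float)
def f(im,u,v,w,h,k):
    c=cv2.resize(im[v:v+h,u:u+w,::-1],None,fx=k,fy=k,interpolation=cv2.INTER_LINEAR); return np.clip(255*(np.clip(c,0,255)/255)**.55,0,255)
q=np.zeros((600,800,3)); q[:300]=f(t,190,185,160,60,5); q[300:]=f(s,220,155,160,60,5)
cv2.imwrite('pics/e3.png',q.astype(np.uint8))
E
```

```text
t 17.675 pos [0.5196 0.0511 0.0532] ang 1.569 j6 -1.56 w 0.0123
turn [ 0.17  0.12 -0.12] shift mm(after turn) [-1.4 -1.1 75.7]
```

View pics/e3.png

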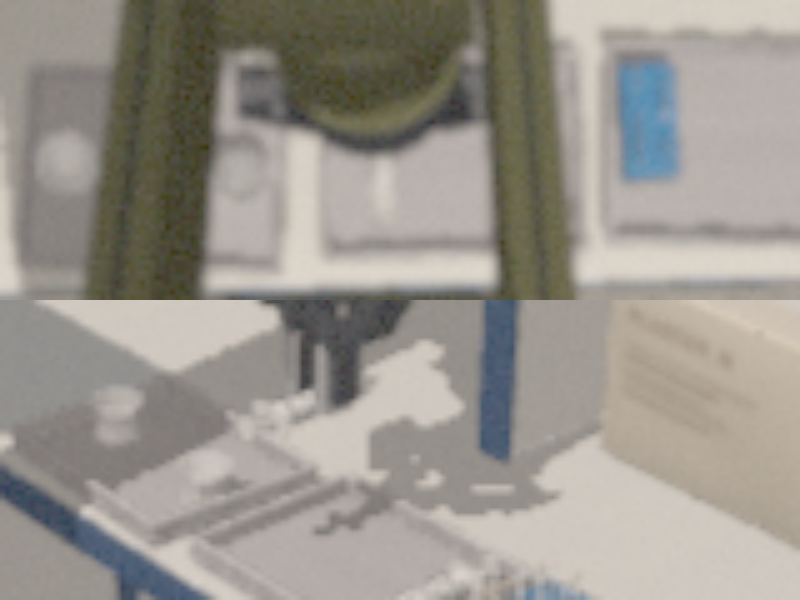

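```bash
python3 - <<'E'
from h import *
for p in([.514,.217,.014],[.519,.308,.0125],[.507,.126,.014],[.568,.241,.015],[.461,.241,.015],[.568,.105,.015],[.461,.105,.015]): print(p,((w2px('top',p)-[190,185])*5).round(),((w2px('scene',p)-[220,155])*5+[0,300]).round())
E
```

```text
[0.514, 0.217, 0.014] [ 70. 159.] [119. 419.]
[0.519, 0.308, 0.0125] [-100.  153.] [ 33. 365.]
[0.507, 0.126, 0.014] [241. 169.] [211. 483.]
[0.568, 0.241, 0.015] [26. 60.] [170. 376.]
[0.461, 0.241, 0.015] [ 23. 259.] [ 16. 431.]
[0.568, 0.105, 0.015] [280.  55.] [323. 460.]
[0.461, 0.105, 0.015] [281. 255.] [166. 523.]
```

The placed dish is in its tray, in shade, at (119,415), and the syringe is held level. I'll lower it into its tray.

{"op": "step_arm", "data": {
  "deltas": [
    [[-0.001,-0.001,0.025],[0.2,0.1,0],0],
    [[0,0,0.025],[0,0,0],0],
    [[0,0,0.015],[0,0,0],0],
    [[0,0,0.006],[0,0,0],0],
    [[0,0,0],[0,0,0],0]
  ]
}}

```text
t: 18.4
tool_pos: [0.5211, 0.0502, -0.0174]
tcp_rot: [-0.0, 1.0, -0.0, 0.001]
wrist_force: [-0.1, -0.2, -0.0]
width: 0.0119
finger_force: 40.1
```

{"op": "step_arm", "data": {
  "deltas": [
    [[0,0,0.002],[0,0,0],0],
    [[0,0,0],[0,0,0],0]
  ]
}}

```text
t: 18.65
tool_pos: [0.5216, 0.0499, -0.0188]
tcp_rot: [-0.0, 1.0, -0.0, 0.001]
wrist_force: [0.6, 0.5, 0.7]
width: 0.0126
finger_force: 40.1
```

{"op": "step_arm", "data": {
  "deltas": [
    [[0,0,0.002],[0,0,0],0],
    [[0,0,0.002],[0,0,0],0],
    [[0,0,0],[0,0,0],0]
  ]
}}

```text
t: 19.02
tool_pos: [0.521, 0.0499, -0.0235]
tcp_rot: [-0.0, 1.0, -0.001, 0.0]
wrist_force: [0.4, 0.5, -0.3]
width: 0.0119
finger_force: 40.1
```

{"op": "step_arm", "data": {
  "deltas": [
    [[0,0,0],[0,0,0],0.33],
    [[0,0,0],[0,0,0],0.33],
    [[0,0,0],[0,0,0],0.33],
    [[0,0,0],[0,0,0],0.33],
    [[0,0,-0.02],[0,0,0],0.33],
    [[0,0,-0.03],[0,0,0],0.33],
    [[0,0,-0.03],[0,0,0],1],
    [[0,0,0],[0,0,0],1]
  ]
}}

```text
t: 20.02
tool_pos: [0.5232, 0.0501, 0.0589]
tcp_rot: [-0.0, 1.0, -0.0, 0.003]
wrist_force: [0.3, 1.0, -0.4]
width: 0.0635
finger_force: 0.0
```

```bash
python3 go.py .518 -.273 .055 0
```

```text
t 20.025 pos [0.5232 0.0501 0.0589] ang 1.571 j6 -1.55 w 0.0635
turn [ -0.35   0.27 -89.98] shift mm(after turn) [323.1   5.2   3.9]
```

{"op": "step_arm", "data": {
  "deltas": [
    [[0,0,0],[0,0,9],1],
    [[0,0,0],[0,0,9],1],
    [[0,0,0],[0,0,9],1],
    [[0,0,0],[0,0,9],1],
    [[0,0,0],[0,0,9],1],
    [[0,0,0],[0,0,9],1],
    [[0,0,0],[0,0,9],1],
    [[0,0,0],[0,0,9],1],
    [[0,0,0],[0,0,9],1],
    [[0,0,0],[0,0,9],1],
    [[0,0,0],[0,0,0],1]
  ]
}}

```text
t: 21.4
tool_pos: [0.5202, 0.05, 0.0557]
tcp_rot: [0.706, 0.708, -0.001, 0.0]
wrist_force: [-0.7, -0.0, -0.6]
width: 0.0854
finger_force: 0.0
```

{"op": "step_arm", "data": {
  "deltas": [
    [[-0.032,-0.0005,0],[0,0,0],1],
    [[-0.032,-0.0005,0],[0,0,0],1],
    [[-0.032,-0.0005,0],[0,0,0],1],
    [[-0.032,-0.0005,0],[0,0,0],1],
    [[-0.032,-0.0005,0],[0,0,0],1],
    [[-0.032,-0.0005,0],[0,0,0],1],
    [[-0.032,-0.0005,0],[0,0,0],1],
    [[-0.032,-0.0005,0],[0,0,0],1],
    [[-0.032,-0.0005,0],[0,0,0],1],
    [[-0.035,-0.0005,0],[0,0,0],1],
    [[0,0,0],[0,0,0],1]
  ]
}}

```text
t: 22.78
tool_pos: [0.5163, -0.2755, 0.0564]
tcp_rot: [0.707, 0.707, -0.0, 0.001]
wrist_force: [-0.2, 0.6, 0.2]
width: 0.085
finger_force: 0.0
```

```bash
python3 go.py .518 -.273 -.026 0
```

```text
t 22.775 pos [ 0.5163 -0.2755  0.0564] ang 0.0 j6 -0.56 w 0.085
turn [0.1  0.1  0.02] shift mm(after turn) [ 2.5  1.7 82.4]
```

{"op": "step_arm", "data": {
  "deltas": [
    [[0.0025,0.0015,0.03],[0,0,0],1],
    [[0,0,0.03],[0,0,0],1],
    [[0,0,0.015],[0,0,0],1],
    [[0,0,0.006],[0,0,0],1],
    [[0,0,0],[0,0,0],1]
  ]
}}

```text
t: 23.4
tool_pos: [0.518, -0.2704, -0.024]
tcp_rot: [0.707, 0.708, 0.0, 0.001]
wrist_force: [-0.5, -0.7, 0.1]
width: 0.0854
finger_force: 0.0
```

{"op": "step_arm", "data": {
  "deltas": [
    [[0,0,0],[0,0,0],0],
    [[0,0,0],[0,0,0],0],
    [[0,0,0],[0,0,0],0],
    [[0,0,0],[0,0,0],0],
    [[0,0,0],[0,0,0],0],
    [[0,0,0],[0,0,0],0],
    [[0,0,0],[0,0,0],0]
  ],
  "force": 40
}}

```text
t: 24.28
tool_pos: [0.5181, -0.2708, -0.0233]
tcp_rot: [0.707, 0.707, 0.0, 0.001]
wrist_force: [-0.7, 0.4, 6.0]
width: 0.0271
finger_force: 39.4
```

{"op": "step_arm", "data": {
  "deltas": [
    [[0,0,-0.02],[0,0,0],0],
    [[0,0,-0.03],[0,0,0],0],
    [[0,0,-0.03],[0,0,0],0],
    [[0,0,0],[0,0,0],0]
  ]
}}

```text
t: 24.78
tool_pos: [0.5196, -0.2716, 0.0582]
tcp_rot: [0.707, 0.707, 0.001, 0.004]
wrist_force: [-1.1, -0.2, -0.2]
width: 0.0276
finger_force: 39.6
```

```bash
python3 go.py .512 .172 .06 0
```

```text
t 24.775 pos [ 0.5196 -0.2716  0.0582] ang 0.0 j6 -0.55 w 0.0276
turn [0.35 0.22 0.02] shift mm(after turn) [443.6  -7.6  -1.8]
```

{"op": "step_arm", "data": {
  "deltas": [
    [[0.04,-0.001,0],[0,0,0],0],
    [[0.04,-0.001,0],[0,0,0],0],
    [[0.04,-0.001,0],[0,0,0],0],
    [[0.04,-0.001,0],[0,0,0],0],
    [[0.04,-0.001,0],[0,0,0],0],
    [[0.04,-0.001,0],[0,0,0],0],
    [[0.04,-0.001,0],[0,0,0],0],
    [[0.04,0,0],[0,0,0],0],
    [[0.04,0,0],[0,0,0],0],
    [[0.04,0,0],[0,0,0],0],
    [[0.043,0,0],[0,0,0],0],
    [[0,0,0],[0,0,0],0]
  ]
}}

```text
t: 26.28
tool_pos: [0.5098, 0.175, 0.0542]
tcp_rot: [0.706, 0.709, -0.0, 0.0]
wrist_force: [-0.1, -0.2, -0.6]
width: 0.0276
finger_force: 39.6
```

```bash
python3 go.py .512 .172 -.021 0
```

```text
t 26.275 pos [0.5098 0.175  0.0542] ang 0.004 j6 0.25 w 0.0276
turn [0.   0.04 0.24] shift mm(after turn) [-3.   2.2 75.2]
```

{"op": "step_arm", "data": {
  "deltas": [
    [[-0.002,0.002,0.025],[0,0,0],0],
    [[0,0,0.025],[0,0,0],0],
    [[0,0,0.015],[0,0,0],0],
    [[0,0,0.006],[0,0,0],0],
    [[0,0,0],[0,0,0],0]
  ]
}}

```text
t: 26.9
tool_pos: [0.5125, 0.17, -0.0158]
tcp_rot: [0.707, 0.707, -0.0, 0.001]
wrist_force: [-0.5, 0.3, -0.3]
width: 0.027
finger_force: 39.6
```

```bash
python3 go.py .512 .172 -.021 0
```

```text
t 26.9 pos [ 0.5125  0.17   -0.0158] ang -0.0 j6 0.24 w 0.027
turn [ 0.03  0.07 -0.  ] shift mm(after turn) [ 2.  -0.5  5.2]
```

{"op": "step_arm", "data": {
  "deltas": [
    [[0.002,0,0.003],[0,0,0],0],
    [[0,0,0.002],[0,0,0],0],
    [[0,0,0],[0,0,0],0]
  ]
}}

```text
t: 27.28
tool_pos: [0.5127, 0.1725, -0.0202]
tcp_rot: [0.707, 0.707, 0.0, 0.001]
wrist_force: [1.1, 0.0, -0.1]
width: 0.027
finger_force: 39.6
```

{"op": "step_arm", "data": {
  "deltas": [
    [[0,0,0],[0,0,0],0.55],
    [[0,0,0],[0,0,0],0.55],
    [[0,0,0],[0,0,0],0.55],
    [[0,0,0],[0,0,0],0.55],
    [[0,0,-0.02],[0,0,0],0.55],
    [[0,0,-0.03],[0,0,0],0.6],
    [[0,0,-0.03],[0,0,0],1],
    [[0,0,0],[0,0,0],1]
  ]
}}

```text
t: 28.28
tool_pos: [0.5147, 0.173, 0.0619]
tcp_rot: [0.707, 0.707, 0.003, 0.002]
wrist_force: [0.9, 0.4, -0.5]
width: 0.0845
finger_force: 0.0
```

```bash
python3 go.py .5096 -.36 .055 -.113
```

```text
t 28.275 pos [0.5147 0.173  0.0619] ang 0.0 j6 0.25 w 0.0845
turn [ 0.38 -0.04  6.49] shift mm(after turn) [-530.2   55.1    6.9]
```

{"op": "step_arm", "data": {
  "deltas": [
    [[0,0,0],[0.3,0,6.5],1],
    [[-0.048,0.005,0],[0,0,0],1],
    [[-0.048,0.005,0],[0,0,0],1],
    [[-0.048,0.005,0],[0,0,0],1],
    [[-0.048,0.005,0],[0,0,0],1],
    [[-0.048,0.005,0],[0,0,0],1],
    [[-0.048,0.005,0],[0,0,0],1],
    [[-0.048,0.005,0],[0,0,0],1],
    [[-0.048,0.005,0],[0,0,0],1],
    [[-0.048,0.005,0],[0,0,0],1],
    [[-0.048,0.005,0],[0,0,0],1],
    [[-0.05,0.005,0],[0,0,0],1]
  ]
}}

```text
t: 29.78
tool_pos: [0.5065, -0.3613, 0.0585]
tcp_rot: [0.746, 0.666, -0.002, -0.002]
wrist_force: [0.2, 0.5, 0.1]
width: 0.0856
finger_force: 0.0
```

{"op": "step_arm", "data": {
  "deltas": [
    [[0,0,0],[0,0,0],1]
  ]
}}

```text
t: 29.9
tool_pos: [0.5071, -0.3643, 0.0587]
tcp_rot: [0.747, 0.665, -0.002, -0.0]
wrist_force: [-0.1, 0.7, -0.3]
width: 0.0849
finger_force: 0.0
```

```bash
python3 go.py .5096 -.36 -.025 -.113
```

```text
t 29.9 pos [ 0.5071 -0.3643  0.0587] ang -0.117 j6 -0.57 w 0.0849
turn [-0.19  0.14 -0.23] shift mm(after turn) [ 4.5  2.  83.7]
```

{"op": "step_arm", "data": {
  "deltas": [
    [[0.0045,0.002,0.03],[-0.2,0.1,0],1],
    [[0,0,0.03],[0,0,0],1],
    [[0,0,0.015],[0,0,0],1],
    [[0,0,0.008],[0,0,0],1],
    [[0,0,0],[0,0,0],1]
  ]
}}

```text
t: 30.52
tool_pos: [0.5097, -0.3557, -0.0233]
tcp_rot: [0.746, 0.666, 0.0, -0.001]
wrist_force: [0.0, 0.4, 1.1]
width: 0.0851
finger_force: 0.0
```

{"op": "step_arm", "data": {
  "deltas": [
    [[0,0,0],[0,0,0],0],
    [[0,0,0],[0,0,0],0],
    [[0,0,0],[0,0,0],0],
    [[0,0,0],[0,0,0],0],
    [[0,0,0],[0,0,0],0],
    [[0,0,0],[0,0,0],0],
    [[0,0,0],[0,0,0],0]
  ],
  "force": 50
}}

```text
t: 31.4
tool_pos: [0.5103, -0.3566, -0.0222]
tcp_rot: [0.746, 0.666, 0.0, 0.001]
wrist_force: [0.1, 0.4, 6.8]
width: 0.0291
finger_force: 51.3
```

{"op": "step_arm", "data": {
  "deltas": [
    [[0,0,-0.02],[0,0,0],0],
    [[0,0,-0.03],[0,0,0],0],
    [[0,0,-0.04],[0,0,0],0],
    [[0,0,0],[0,0,0],0]
  ]
}}

```text
t: 31.9
tool_pos: [0.5119, -0.3579, 0.0702]
tcp_rot: [0.746, 0.666, 0.001, 0.003]
wrist_force: [0.2, 0.3, -1.3]
width: 0.0288
finger_force: 50.6
```

```bash
python3 go.py .52 -.162 .07 1.5708
```

```text
t 31.9 pos [ 0.5119 -0.3579  0.0702] ang -0.113 j6 -0.57 w 0.0288
turn [ 0.39 -0.09 83.52] shift mm(after turn) [   8.1 -195.9    0.2]
```

{"op": "step_arm", "data": {
  "deltas": [
    [[0,0,0],[0,0,9.3],0],
    [[0,0,0],[0,0,9.3],0],
    [[0,0,0],[0,0,9.3],0],
    [[0,0,0],[0,0,9.3],0],
    [[0,0,0],[0,0,9.3],0],
    [[0,0,0],[0,0,9.3],0],
    [[0,0,0],[0,0,9.3],0],
    [[0,0,0],[0,0,9.3],0],
    [[0,0,0],[0,0,9.1],0],
    [[0,0,0],[0,0,0],0]
  ]
}}

```text
t: 33.15
tool_pos: [0.5088, -0.3554, 0.0655]
tcp_rot: [1.0, 0.001, -0.001, -0.001]
wrist_force: [0.4, -0.1, -0.6]
width: 0.0288
finger_force: 50.5
```

{"op": "step_arm", "data": {
  "deltas": [
    [[0.001,-0.028,0],[0,0,0],0],
    [[0.001,-0.028,0],[0,0,0],0],
    [[0.001,-0.028,0],[0,0,0],0],
    [[0.001,-0.028,0],[0,0,0],0],
    [[0.001,-0.028,0],[0,0,0],0],
    [[0.001,-0.028,0],[0,0,0],0],
    [[0.001,-0.028,0],[0,0,0],0],
    [[0,0,0],[0,0,0],0],
    [[0,0,0],[0,0,0],0]
  ]
}}

```text
t: 34.28
tool_pos: [0.5165, -0.1597, 0.067]
tcp_rot: [1.0, 0.001, -0.0, -0.0]
wrist_force: [0.7, -0.5, -1.3]
width: 0.0285
finger_force: 50.5
```

```bash
python3 go.py .52 -.162 -.0195 1.5708
```

```text
t 34.275 pos [ 0.5165 -0.1597  0.067 ] ang -1.568 j6 1.19 w 0.0285
turn [-0.02  0.02  0.14] shift mm(after turn) [ 3.5  2.3 86.5]
```

{"op": "step_arm", "data": {
  "deltas": [
    [[0.003,0.0025,0.025],[0,0,0],0],
    [[0,0,0.025],[0,0,0],0],
    [[0,0,0.022],[0,0,0],0],
    [[0,0,0.008],[0,0,0],0],
    [[0,0,0],[0,0,0],0]
  ]
}}

```text
t: 34.9
tool_pos: [0.5194, -0.163, -0.0133]
tcp_rot: [1.0, -0.0, -0.001, -0.0]
wrist_force: [-0.1, 0.5, -0.5]
width: 0.0288
finger_force: 50.5
```

```bash
python3 go.py .52 -.162 -.0195 1.5708; python3 - <<'E'
from h import *
t=snap('top','g.png').astype(float); s=snap('scene','g2.png').astype(float)
def f(im,u,v,w,h,k):
    c=cv2.resize(im[v:v+h,u:u+w,::-1],None,fx=k,fy=k,interpolation=cv2.INTER_LINEAR); return np.clip(255*(np.clip(c,0,255)/255)**.55,0,255)
q=np.zeros((600,800,3)); q[:250]=f(t,190,185,160,50,5); q[250:]=f(s,225,165,160,70,5)
cv2.imwrite('pics/g3.png',q.astype(np.uint8))
E
```

```text
t 34.9 pos [ 0.5194 -0.163  -0.0133] ang -1.571 j6 1.19 w 0.0288
turn [-0.05  0.06 -0.  ] shift mm(after turn) [ 0.6 -1.   6.2]
```

View pics/g3.png

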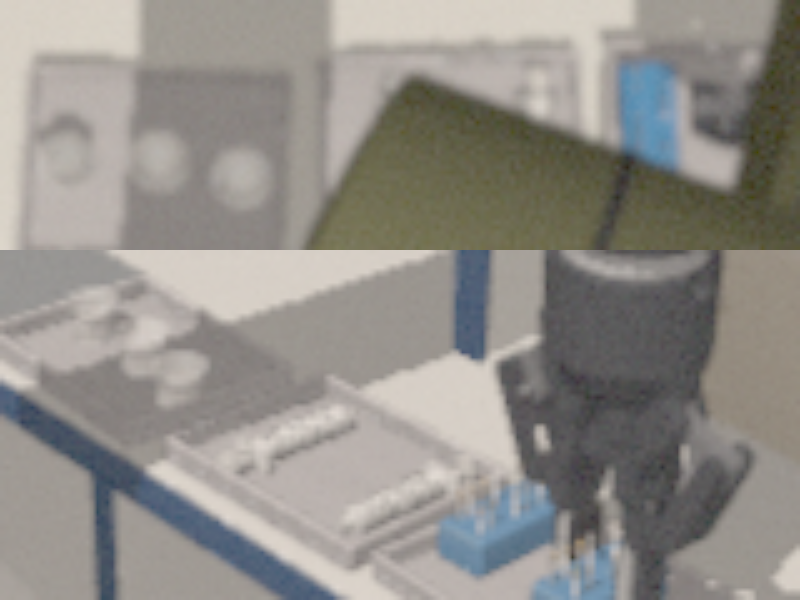

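The three dishes and both syringes lie well in their trays, and the bur stand hangs clear of its neighbour. I'll finish placing it.

{"op": "step_arm", "data": {
  "deltas": [
    [[0,0,0.003],[0,0,0],0],
    [[0,0,0.003],[0,0,0],0],
    [[0,0,0],[0,0,0],0]
  ]
}}

```text
t: 35.38
tool_pos: [0.5195, -0.1625, -0.019]
tcp_rot: [1.0, 0.0, -0.0, -0.0]
wrist_force: [-0.2, -0.6, -1.0]
width: 0.0287
finger_force: 50.5
```

{"op": "step_arm", "data": {
  "deltas": [
    [[0,0,0],[0,0,0],0.46],
    [[0,0,0],[0,0,0],0.46],
    [[0,0,0],[0,0,0],0.46],
    [[0,0,0],[0,0,0],0.46],
    [[0,0,-0.02],[0,0,0],0.46],
    [[0,0,-0.03],[0,0,0],0.46],
    [[0,0,-0.04],[0,0,0],0.46],
    [[0,0,0],[0,0,0],0.46]
  ]
}}

```text
t: 36.38
tool_pos: [0.5224, -0.1637, 0.0742]
tcp_rot: [1.0, 0.0, 0.003, 0.001]
wrist_force: [0.1, -0.7, -0.6]
width: 0.0394
finger_force: 0.0
```

{"op": "step_arm", "data": {
  "deltas": [
    [[-0.03,0.04,0],[0,0,0],0.46],
    [[0,0.04,0],[0,0,0],0.46],
    [[0,0.04,0],[0,0,0],0.46],
    [[0,0.04,0],[0,0,0],0.46],
    [[0,0.04,0],[0,0,0],0.46],
    [[0,0.04,0],[0,0,0],0.46],
    [[0,0,0],[0,0,0],0.46]
  ]
}}

```text
t: 37.25
tool_pos: [0.4895, -0.4056, 0.0697]
tcp_rot: [1.0, -0.001, -0.0, 0.0]
wrist_force: [-0.0, 0.0, 1.4]
width: 0.039
finger_force: 0.0
```

```bash
python3 - <<'E'
from h import *
t=snap('top','k.png').astype(float); s=snap('scene','k2.png').astype(float)
def f(im,u,v,w,h,k):
    c=cv2.resize(im[v:v+h,u:u+w,::-1],None,fx=k,fy=k,interpolation=cv2.INTER_LINEAR); return np.clip(255*(np.clip(c,0,255)/255)**.55,0,255)
q=np.zeros((600,800,3)); q[:240]=f(t,180,185,200,60,4); q[240:]=f(s,220,165,160,72,5)
cv2.imwrite('pics/k3.png',q.astype(np.uint8))
E
```

```text
(no output)
```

View pics/k3.png

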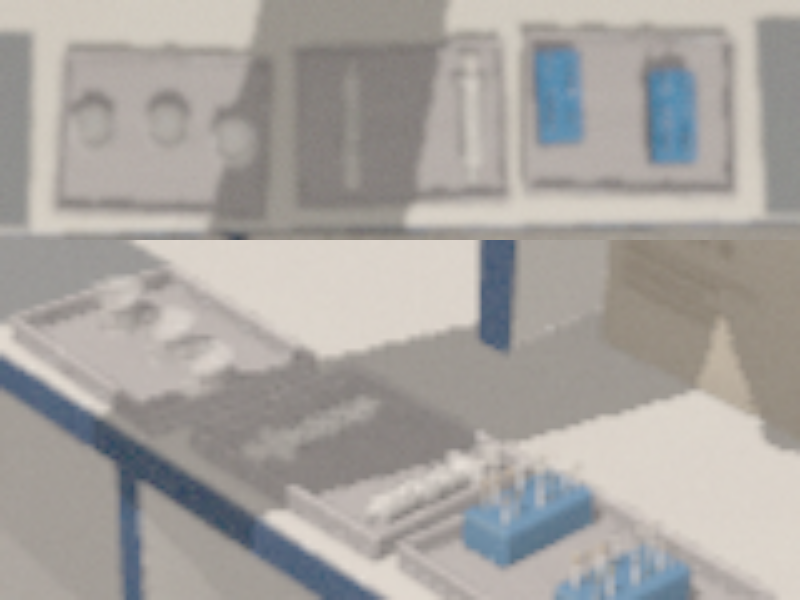

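All four things sit flat in the right trays: dishes at (95,117) and (170,117), the syringe at (350,125) and the burs at (672,115). The three already there have not moved.

```bash
python3 -c "
from cell import manip
print(manip.sign_off())"
```

```text
the job is handed in; nothing more can be done
None
```

I put both dishes, the bur stand and the syringe in the trays of their kind and handed the job in at about 37 s; the last pictures show all four flat and upright and the three already there in place, but the hand-in gave no verdict.

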